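Hold the induction coil above the bar magnet

ROBOT

A 7-joint arm with a two-finger parallel gripper is mounted at the origin on the work surface. World frame = base frame: x ahead of the robot, y to its left, z up, the work surface at z = 0. Lengths are in m, angles in rad, forces in N, time in s.
With the tool pointing down it reaches from about 0.425 to 0.925 m from the base axis. Payload 6.8 kg.
Tool frame: the origin (TCP) lies at the very end of the fingers, on their centre line; the grasp point (between the pads) lies 19 mm behind it (ctrl.grip_point_offset is the distance from the TCP to the grasp point, in m); z points along the fingers, y is the direction in which the jaws open and shut (so a half turn about z gives the same grasp; the last joint's range is limited). The gripper opens to 88 mm and grips with 3 to 60 N. Pads are 20 mm wide; open, the fingers measure 115 mm over their backs; the gripper's body (75 mm by 178 mm) begins 61 mm behind the grasp point.
Start: joints at [1.207, 0.477, 0.022, 1.555, -0.011, 1.109, -0.083], TCP at [0.171, -0.653, 0.223] pointing down, gripper open.
Joint ranges: [-2.96, 2.96], [-0.34, 2.1], [-1.41, 1.46], [0.24, 2.44], [-1.37, 4.51], [0.17, 1.92], [-2.96, 2.96]. Speed limits (rad/s): [2.39, 2.39, 3.14, 3.14, 3.14, 3.14, 3.14].

INTERFACE

Orientations are given as a 3x3 rotation matrix whose columns are the frame's x, y, z axes.
In Python, from station import sensors, optics, ticket, trace, ctrl gives the robot as it stands.
- The arm moves only by the tool jog_arm, never from a script. Its argument "motion" is a list of rows, each an object of numbers: "dx", "dy", "dz": the shift along the tool's x, y, z in cm; "ax", "ay", "az": the turn, a rotation vector about the tool's x, y, z in degrees; "gripper": the opening, from 0 (shut) to 1 (fully open). In form: [{"dx": .., "dy": .., "dz": .., "ax": .., "ay": .., "az": .., "gripper": ..}, ...]. A call has 1 to 5 rows; each row is the pose to reach, as a shift and turn from the pose measured when the call began, along the tool's axes at that moment; what a row does not reach only later rows make up. A row lasts 1/12 s, in which the tool goes at most 41.7 mm and 7.16 degrees, less where a joint would pass 70% of its speed; a pose out of reach is approached as far as the arm can. A call with a gripper value outside its range is refused whole. The fingers move at their own pace and stop on an object; "force" is the grip in N (left out, the last holds). Time passes only in rows, so rows that repeat a pose let the fingers close. It gives the time, the measured TCP pose, the force and the opening at its end, in the units of the state.
- sensors.get_obs(): the state, without advancing time (a new reading comes with each control period).
- optics.read_camera(name): name is "side" or "top" or "wrist"; returns a dict with "frame" (400x640x3 uint8, blue, green, red), "mtx" (3x3 intrinsics, pixels), "eye" and "rotation" of the camera in the world. Camera axes: x right, y down, z forward; pixel columns grow to the right and rows downward; lengths in m; the calibration is good to about 2 mm. A picture is of the moment at which its call begins. There is no depth.
- ticket.finish_job(): hands the job in, once; it reports no verdict.
Trained networks look in a picture, given as the dict that the camera call returned (one of the last four; its "shot" number tells which), for a name from the list of things; names that differ only in an ending like _2 or _b are one class to them, and where a whole thing is asked for, a point or a joint stands for the part that bears it (a point fixed in the world has none). Each returns a list of dicts, best first, with "conf" (0 to 1); they miss things now and then, are a little off and sometimes report something else, mostly with a low value. They report only what shows in the picture. A call takes as long as a camera call. They do not tell look-alikes from the thing itself.
- trace(picture, target): "region" (400x640 bool, what is visible of it) and "position" ([column, row] in pixels, amid what is visible of it).
The state is a dict: "time_s": time; "joint_positions": joint angles; "qvel": joint speeds; "joint_efforts": joint torques, N m; "tcp_pos": TCP position; "ee_rot": TCP orientation; "wrist_force": force on the tool from outside, world axes, zero at the start; "wrist_torque": the same for the moment, N m; "finger_gap": finger opening in m.
Only numpy, scipy, OpenCV 4.12 (cv2) and the standard library are available. Lean on these libraries where they do the work, as an engineer would, in place of code of your own. Each camera call takes 0.05 s, during which the arm holds its last target.

TASK

Get the induction demonstration ready: take the copper-wound coil up off its storage post, carry it over the test-tube rack to the upright red-and-blue bar magnet, and finish holding it still in the gripper, level and centred over the magnet with its underside about one centimetre above the magnet's top, never touching the magnet or its stand. Leave the rack, the dropper bottles, the beaker and the green spare coil where they are, and do not let go of the coil at the end.

Things in the scene. Friction and masses are not known exactly. Their poses are not given: they have to be found in the camera images.
- coil_center (a point): centre (half-way up, on the axis) of the loose coil to carry: a ring wound in copper between two black flanges, axis upright (z up the axis). Outer diameter 62 mm over the flanges (each 5 mm thick) and 60 mm over the winding, bore 36 mm, height 40 mm, mass about 0.2 kg (varies by 30 %). So its underside is 20 mm below this point and its top 20 mm above. It stands on the storage post, its underside 20 mm above the table; it is round, so any grasp yaw will do
- post_top (a point): centre of the top of the fixed storage post, 75 mm above the table: a pale wooden rod of 28 mm diameter that passes through the coil's bore (4 mm clearance all round) and stands 15 mm proud of the coil. Below the coil is a dark steel shoulder of 52 mm diameter (20 mm high) on a foot of 90 mm diameter, 6 mm thick. The coil is free once its underside is above this point. The post and the magnet stand on opposite sides of the rack, either way round
- magnet_top (a point): centre of the top of the fixed upright bar magnet, 100 mm above the table; z up. The magnet is a round bar 20 mm in diameter, upper half red, lower half blue, showing 70 mm above a grey socket (36 mm diameter, 22 mm high) on a grey foot of 90 mm diameter, 8 mm thick. It does not attract anything in this simulation
- magnet: the same fixed magnet and its grey stand as one body; origin at the centre of the stand's underside, on the table
- coil: the same copper coil as one body; origin at the centre of its underside, z up its axis
- rack: loose wooden test-tube rack with six glass tubes, a bystander and the obstacle to carry over: 240 mm long along its own x, 60 mm wide along its y, 94 mm high, the tubes' rims 160 mm above the table. Origin at the centre of its underside
- dropper1: small dropper bottle, 26 mm diameter, 66 mm tall, white tip, loose; a bystander beside the rack. Origin at the centre of its underside
- dropper2: small dropper bottle, 26 mm diameter, 66 mm tall, white tip, loose; a bystander beside the rack. Origin at the centre of its underside
- dropper3: small dropper bottle, 26 mm diameter, 66 mm tall, white tip, loose; a bystander beside the rack. Origin at the centre of its underside
- dropper4: small dropper bottle, 26 mm diameter, 66 mm tall, white tip, loose; a bystander beside the rack. Origin at the centre of its underside
- beaker: empty loose glass beaker, 68 mm diameter, 90 mm tall, a bystander. Origin at the centre of its underside
- spare: loose spare coil, the same shape and size as the other but wound in green wire, standing on the table, a bystander. Origin at the centre of its underside
Not all that is in view belongs to the job. Leave any pink or purple look-alike of the magnet alone.

How it is judged:
By the outcome, as a careful person would: the job done as asked, in the order asked, and still so for the second after the job is handed in, while the arm keeps its last pose, push and grip.
It also fails if it takes over 51 s, if anything falls off the work surface, if the arm or the gripper's body presses on something with over 40 N, if the wrist force passes 120 N, or if a joint passes its speed limit or range.

## Working session

There is one attempt and no reset: what is moved stays moved. The work goes in short steps, Python scripts to look and compute and a tool call to move; the robot and the scene stay as the last step left them, time stands still between calls to the robot, and variables do not carry over. Pictures are saved under pics/ and viewed, and the job is handed in when it is done.

Besides the shell and the picture viewer there is one more tool, called after ">>>" as name(argument=value, ...), one argument or row to a line, values as JSON. jog_arm: Moves the arm, as the interface text tells. Its arguments: {"type":"object","properties":{"motion":{"type":"array"},"force":{"type":"number"}},"required":["motion"]}

```bash
mkdir -p pics; ls
python3 - <<'E'
from station import sensors, optics, trace
import cv2, numpy as np
o=sensors.get_obs(); print(o)
for n in ("side","top","wrist"):
    p=optics.read_camera(n); cv2.imwrite(f"pics/{n}0.png",p["frame"])
    print(n,p["mtx"].tolist(),p["eye"],p["rotation"].tolist())
    if n!="wrist":
        for t in ("coil_center","post_top","magnet_top","magnet","coil","rack","beaker","spare","dropper1"):
            for r in trace(p,t)[:4]: print(t,round(r["conf"],2),r["position"],int(r["region"].sum()))
E
```

```text
pics
{'time_s': 0.0, 'joint_positions': array([ 1.20689923,  0.47778618,  0.02233414,  1.55640959, -0.01152544,
        1.10930458, -0.08306833]), 'qvel': array([-2.11493827e-03,  7.84360567e-05,  5.96005876e-04, -9.90942842e-04,
       -1.92162334e-03,  4.56381006e-04, -2.36451162e-03]), 'joint_efforts': array([-6.24065215e-04, -5.82853854e+01,  1.53417651e+00, -2.72613341e+01,
       -5.43112995e-02,  1.68316928e-02,  1.25751590e-04]), 'tcp_pos': array([ 0.17063481, -0.65246927,  0.22170862]), 'ee_rot': array([[ 9.67449921e-01,  2.53061940e-01, -5.52320847e-04],
       [ 2.53062521e-01, -9.67448447e-01,  1.69215368e-03],
       [-1.06122253e-04, -1.77684565e-03, -9.99998416e-01]]), 'wrist_force': array([-0.28643633, -1.11335505, -0.17642258]), 'wrist_torque': array([-0.02455514, -0.01892502,  0.04345866]), 'finger_gap': 0.08749804631999468}
side [[436.5287613742855, 0.0, 319.6657352873708], [0.0, 436.5287613742855, 196.14419315123266], [0.0, 0.0, 1.0]] [ 0.20045701 -0.49860386  0.81211884] [[0.826754126777049, -0.4316683336015003, 0.3607493085548792], [-0.5622422714128997, -0.61236
[... 1128 characters left out ...]
.1, 289.4] 954
magnet 0.67 [282.2, 193.0] 754
magnet 0.64 [232.9, 204.4] 779
coil 0.8 [439.4, 200.9] 357
coil 0.2 [384.7, 140.2] 402
rack 0.61 [337.6, 233.1] 2329
beaker 0.47 [359.7, 264.2] 72
spare 0.56 [387.3, 145.1] 453
dropper1 0.58 [316.2, 221.6] 68
dropper1 0.58 [355.5, 215.9] 82
dropper1 0.4 [360.0, 266.0] 84
dropper1 0.37 [318.8, 254.7] 80
wrist [[289.2202345057518, 0.0, 319.4091961931185], [0.0, 289.2202345057518, 195.58144859581105], [0.0, 0.0, 1.0]] [ 0.23296624 -0.63610596  0.38399054] [[0.254314672055571, -0.9388991878833708, -0.23193180585941817], [-0.9671210268932868, -0.2466493533368958, -0.06197592951592004], [0.0009833199573304069, 0.24006751444215574, -0.9707556961416316]]
```

View pics/side0.png

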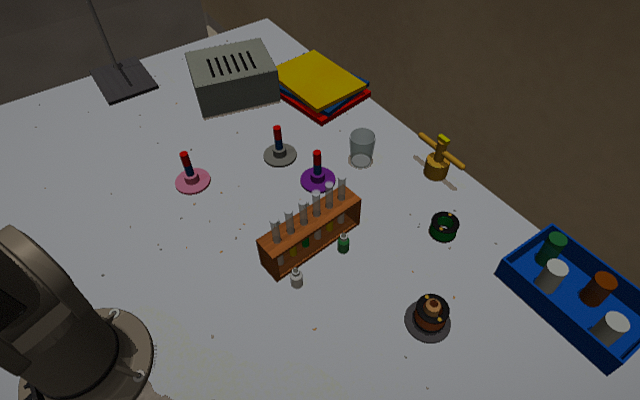

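View pics/top0.png

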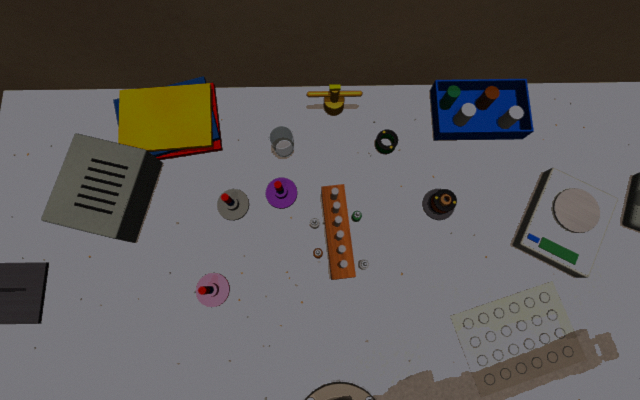

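Side view: the grey-footed (real) magnet is at about (279,150) and the copper coil at (430,315). The top view has them at (232,204) and (440,203). The pink and purple feet mark the look-alikes. Next I'll zoom in.

Run:
```python
import cv2, numpy as np
s=cv2.imread("pics/side0.png"); t=cv2.imread("pics/top0.png")
def c(im,x,y,k=25): return cv2.resize(cv2.convertScaleAbs(im[y-k:y+k,x-k:x+k],alpha=1.8,beta=15),(390,290*0+390),interpolation=cv2.INTER_NEAREST)
def grid(z,x,y,k=25):
    for i in range(0,2*k,10):
        q=int(i*390/(2*k)); cv2.putText(z,str(x-k+i),(q,10),0,.35,(255,0,255),1); cv2.putText(z,str(y-k+i),(0,q+4),0,.35,(255,0,255),1)
        cv2.line(z,(q,0),(q,390),(200,100,200),1);cv2.line(z,(0,q),(390,q),(200,100,200),1)
    return z
cv2.imwrite("pics/z1.png",np.hstack([grid(c(s,428,315,30),428,315,30),grid(c(t,440,203),440,203)]))
cv2.imwrite("pics/z2.png",np.hstack([grid(c(s,279,147),279,147),grid(c(t,232,204),232,204)]))
```

```text
(no output)
```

View pics/z1.png

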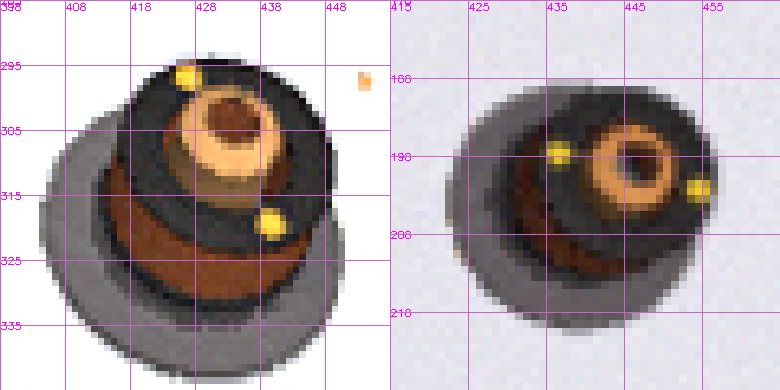

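View pics/z2.png

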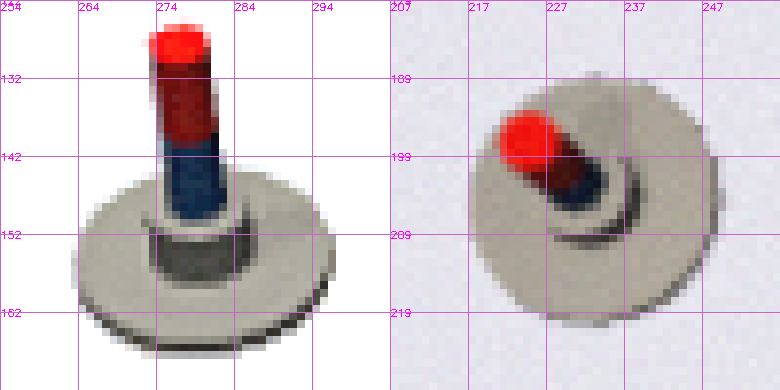

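```bash
cat > h.py <<'E'
import numpy as np
C={"side":(np.array([[436.5287613742855,0,319.6657352873708],[0,436.5287613742855,196.14419315123266],[0,0,1]]),np.array([0.20045701,-0.49860386,0.81211884]),np.array([[0.826754126777049,-0.4316683336015003,0.3607493085548792],[-0.5622422714128997,-0.6123608408938975,0.5557857759750444],[-0.019006369816006237,-0.6623266945438804,-0.7489740366668223]])),
"top":(np.array([[384.22227536031863,0,319.63226787717133],[0,384.22227536031863,201.56839523211076],[0,0,1]]),np.array([0.36545525,0.04174208,1.06351633]),np.array([[-0.011822721553588302,-0.9784722523970123,0.20603949753429315],[-0.9999130363399793,0.012772914784740848,0.003282134254561106],[-0.005843202241026143,-0.2059827758260856,-0.9785381714836427]]))}
def ray(c,uv):
    K,e,R=C[c]; d=R@np.linalg.solve(K,[uv[0],uv[1],1]); return e,d/np.linalg.norm(d)
def atz(c,uv,z): e,d=ray(c,uv); return e+d*(z-e[2])/d[2]
def proj(c,P):
    K,e,R=C[c]; q=K@(R.T@(np.asarray(P,float)-e)); return q[:2]/q[2]
def tri(a,b):
    A=0;B=0
    for c,uv in (("side",a),("top",b)):
        e,d=ray(c,uv); M=np.eye(3)-np.outer(d,d); A=A+M;B=B+M@e
    return np.linalg.solve(A,B)
E
cat > fit.py <<'E'
from h import *; import cv2
from scipy.optimize import minimize
P={n:cv2.imread(f"pics/{n}0.png").astype(int) for n in C}
def circ(x,y,z,r,n=48):
    a=np.linspace(0,2*np.pi,n,endpoint=False); return np.c_[x+r*np.cos(a),y+r*np.sin(a),np.full(n,z)]
def sil(c,x,y,parts):
    m=np.zeros((400*4,640*4),np.uint8)
    for r,z0,z1 in parts:
        pts=np.array([proj(c,p) for p in np.vstack([circ(x,y,z0,r),circ(x,y,z1,r)])])
        h=cv2.convexHull(((pts+.5)*4).astype(np.float32)).round().astype(int); cv2.fillPoly(m,[h],255)
    return cv2.resize(m,(640,400),interpolation=cv2.INTER_AREA)/255.
def obs(c,ctr,k):
    im=P[c]; m=np.zeros((400,640)); g=im.min(2)
    x,y=ctr; w=g[y-k:y+k,x-k:x+k]; bg=np.percentile(w,90)
    m[y-k:y+k,x-k:x+k]=np.clip((bg-w)/(40),0,1)>.4
    n,l=cv2.connectedComponents(m.astype(np.uint8)); return (l==l[y,x]).astype(float)
coil=[(.045,0,.006),(.026,0,.02),(.031,.02,.06),(.014,.06,.075)]
mag=[(.045,0,.008),(.018,.008,.03),(.010,.03,.1)]
for name,parts,cs,x0 in (("coil",coil,{"side":(429,315),"top":(440,203)},atz("top",(439.5,203.5),.006)),("mag",mag,{"side":(279,147),"top":(230,204)},atz("top",(233,205),.008))):
    for use in (["side"],["top"],["side","top"]):
        O={c:obs(c,cs[c],34 if name=="coil" else 30) for c in use}
        f=lambda p:sum(np.abs(sil(c,p[0],p[1],parts)-O[c]).sum() for c in use)
        r=minimize(f,x0[:2],method="Nelder-Mead",options=dict(initial_simplex=[x0[:2],x0[:2]+[.008,0],x0[:2]+[0,.008]],xatol=1e-4))
        print(name,use,r.x.round(4),round(r.fun,1),[O[c].sum() for c in use])
print("tri post",tri((432.3,303),(445.5,199)),"mag top",tri((277,127.5),(224.8,197.2)))
print(atz("top",(224.8,197.2),.1),atz("side",(277,127.5),.1),atz("top",(445.5,199),.075),atz("side",(432.3,303),.075))
E
python3 fit.py
```

```text
coil ['side'] [ 0.5787 -0.2905] 53.7 [np.float64(1868.0)]
coil ['top'] [ 0.5784 -0.2875] 33.5 [np.float64(898.0)]
coil ['side', 'top'] [ 0.5786 -0.2899] 118.1 [np.float64(1868.0), np.float64(898.0)]
mag ['side'] [0.5847 0.2877] 32.7 [np.float64(832.0)]
mag ['top'] [0.5843 0.2903] 24.6 [np.float64(826.0)]
mag ['side', 'top'] [0.5849 0.289 ] 86.5 [np.float64(832.0), np.float64(826.0)]
tri post [ 0.57791486 -0.28742362  0.07172129] mag top [0.5857876  0.28914894 0.09613809]
[0.58300019 0.28879228 0.1       ] [0.58569011 0.28447258 0.1       ] [ 0.57617498 -0.28575136  0.075     ] [ 0.57738663 -0.28872134  0.075     ]
```

>>> jog_arm(
  motion=[
    {"dx": 3,"dy": -1.5,"az": 5,"gripper": 1},
    {"dx": 6.5,"dy": -3.3,"az": 10,"gripper": 1},
    {"dx": 10,"dy": -5.1,"az": 14.7,"gripper": 1},
    {"dx": 13.5,"dy": -6.9,"az": 14.7,"gripper": 1},
    {"dx": 17,"dy": -8.6,"az": 14.7,"gripper": 1},
  ],
)

```text
validation failed for argument at $.mo...
```

>>> jog_arm(
  motion=[
    {"dx": 3.0,"dy": -1.5,"dz": 0.0,"ax": 0.0,"ay": 0.0,"az": 5.0,"gripper": 1.0},
    {"dx": 6.5,"dy": -3.3,"dz": 0.0,"ax": 0.0,"ay": 0.0,"az": 10.0,"gripper": 1.0},
    {"dx": 10.0,"dy": -5.1,"dz": 0.0,"ax": 0.0,"ay": 0.0,"az": 14.7,"gripper": 1.0},
    {"dx": 13.5,"dy": -6.9,"dz": 0.0,"ax": 0.0,"ay": 0.0,"az": 14.7,"gripper": 1.0},
    {"dx": 17.0,"dy": -8.6,"dz": 0.0,"ax": 0.0,"ay": 0.0,"az": 14.7,"gripper": 1.0},
  ],
)

```text
time_s: 1.47
tcp_pos: [0.3146, -0.5254, 0.2228]
ee_rot: [[1.0, -0.001, 0.0], [-0.001, -1.0, -0.0], [0.0, 0.0, -1.0]]
wrist_force: [0.6, -0.1, 0.8]
finger_gap: 0.088
```

>>> jog_arm(
  motion=[
    {"dx": 2.6,"dy": -2.4,"dz": 0.0,"ax": 0.0,"ay": 0.0,"az": 0.0,"gripper": 1.0},
    {"dx": 5.3,"dy": -4.7,"dz": 0.0,"ax": 0.0,"ay": 0.0,"az": 0.0,"gripper": 1.0},
    {"dx": 7.9,"dy": -7.1,"dz": 0.0,"ax": 0.0,"ay": 0.0,"az": 0.0,"gripper": 1.0},
    {"dx": 10.6,"dy": -9.4,"dz": 0.0,"ax": 0.0,"ay": 0.0,"az": 0.0,"gripper": 1.0},
    {"dx": 13.2,"dy": -11.8,"dz": 0.0,"ax": 0.0,"ay": 0.0,"az": 0.0,"gripper": 1.0},
  ],
)

```text
time_s: 1.88
tcp_pos: [0.448, -0.4064, 0.2231]
ee_rot: [[1.0, -0.002, 0.001], [-0.002, -1.0, -0.001], [0.001, 0.001, -1.0]]
wrist_force: [0.5, -0.3, 0.4]
finger_gap: 0.0878
```

>>> jog_arm(
  motion=[
    {"dx": 3.0,"dy": -2.7,"dz": 0.0,"ax": 0.0,"ay": 0.0,"az": 0.0,"gripper": 1.0},
    {"dx": 6.0,"dy": -5.5,"dz": 0.0,"ax": 0.0,"ay": 0.0,"az": 0.0,"gripper": 1.0},
    {"dx": 9.0,"dy": -8.2,"dz": 0.0,"ax": 0.0,"ay": 0.0,"az": 0.0,"gripper": 1.0},
    {"dx": 12.0,"dy": -10.8,"dz": 0.0,"ax": 0.0,"ay": 0.0,"az": 0.0,"gripper": 1.0},
    {"dx": 13.2,"dy": -11.8,"dz": 0.0,"ax": 0.0,"ay": 0.0,"az": 0.0,"gripper": 1.0},
  ],
)

```text
time_s: 2.3
tcp_pos: [0.5848, -0.2821, 0.2232]
ee_rot: [[1.0, 0.006, 0.003], [0.006, -1.0, 0.002], [0.003, -0.002, -1.0]]
wrist_force: [0.3, 1.2, 0.7]
finger_gap: 0.0876
```

>>> jog_arm(
  motion=[
    {"dx": -0.6,"dy": 0.7,"dz": 2.0,"ax": 0.0,"ay": 0.0,"az": 0.0,"gripper": 1.0},
    {"dx": -0.6,"dy": 0.7,"dz": 4.0,"ax": 0.0,"ay": 0.0,"az": 0.0,"gripper": 1.0},
    {"dx": -0.6,"dy": 0.7,"dz": 5.0,"ax": 0.0,"ay": 0.0,"az": 0.0,"gripper": 1.0},
    {"dx": -0.6,"dy": 0.7,"dz": 5.0,"ax": 0.0,"ay": 0.0,"az": 0.0,"gripper": 1.0},
  ],
)

```text
time_s: 2.63
tcp_pos: [0.5771, -0.2889, 0.1704]
ee_rot: [[1.0, 0.005, -0.002], [0.005, -1.0, 0.004], [-0.002, -0.004, -1.0]]
wrist_force: [-0.2, 0.3, -0.4]
finger_gap: 0.0879
```

```bash
cat > w.py <<'E'
import sys; from h import *; import cv2
from station import sensors, optics, trace
n=sys.argv[1]; o=sensors.get_obs(); print(o["tcp_pos"],o["ee_rot"].round(4).tolist(),o["wrist_force"].round(2),o["finger_gap"],o["time_s"])
for c in sys.argv[2:]:
    p=optics.read_camera(c); im=p["frame"].copy()
    cv2.imwrite(f"pics/{c}{n}.png",im); np.savez(f"pics/{c}{n}.npz",K=p["mtx"],e=p["eye"],R=p["rotation"])
    print(c,p["eye"])
E
python3 w.py 1 wrist
```

```text
[ 0.57710961 -0.2889034   0.1704412 ] [[1.0, 0.0054, -0.0016], [0.0054, -1.0, 0.0038], [-0.0016, -0.0038, -1.0]] [-0.15  0.32 -0.43] 0.0879117218656085 2.6333
wrist [ 0.64166432 -0.28868154  0.33167407]
```

View pics/wrist1.png

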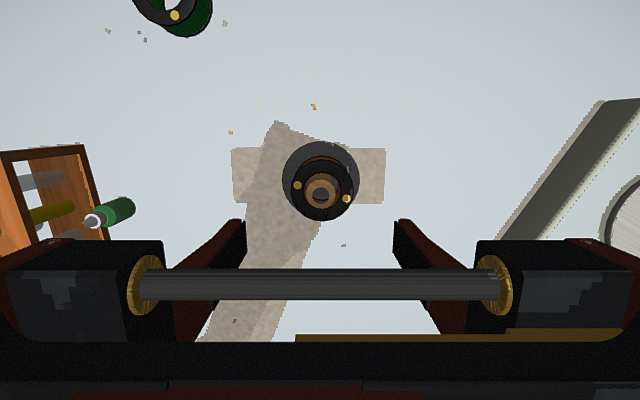

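The wrist view shows the coil at (321,186), between the fingertips at columns 246 and 393. I'll fit the silhouette in this view too.

```bash
cat > fitw.py <<'E'
from h import *; import h,sys
d=np.load("pics/wrist1.npz"); h.C["wrist"]=(d["K"],d["e"],d["R"])
print("pred post_top/coil top for (.5785,-.289)",proj("wrist",(.5785,-.289,.075)),proj("wrist",(.5785,-.289,.06)))
import cv2
im=cv2.imread("pics/wrist1.png"); z=im[135:230,272:372]
z=cv2.resize(cv2.convertScaleAbs(z,alpha=1.6,beta=10),None,fx=6,fy=6,interpolation=cv2.INTER_NEAREST)
for (zz,r,col) in ((.075,.014,(0,255,0)),(.06,.031,(255,255,0)),(.02,.031,(255,0,255)),(.006,.045,(0,0,255))):
    a=np.linspace(0,6.283,80); 
    q=np.array([proj("wrist",(.5785+r*np.cos(t),-.289+r*np.sin(t),zz)) for t in a])
    cv2.polylines(z,[((q-[272,135]+.5)*6).round().astype(np.int32)],True,col,1)
cv2.imwrite("pics/w1z.png",z)
E
python3 fitw.py
```

```text
pred post_top/coil top for (.5785,-.289) [320.09444609 194.86064412] [320.1033127  191.14341258]
```

View pics/w1z.png

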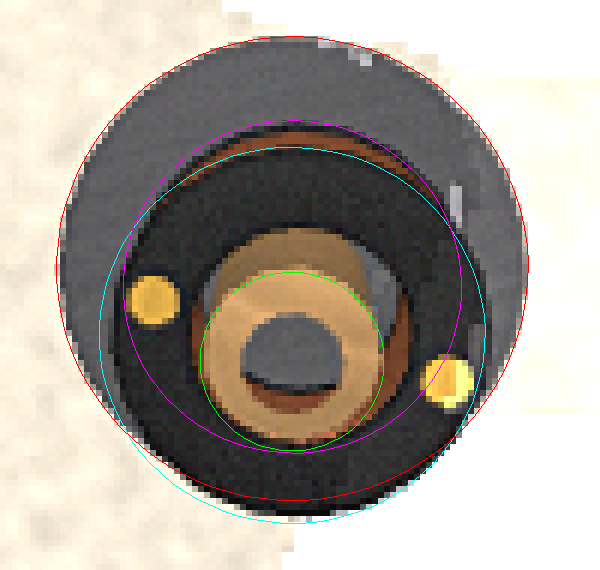

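>>> jog_arm(
  motion=[
    {"dx": 0.2,"dy": 0.0,"dz": 3.0,"ax": 0.2,"ay": 0.1,"az": 0.0,"gripper": 1.0},
    {"dx": 0.2,"dy": 0.0,"dz": 6.0,"ax": 0.2,"ay": 0.1,"az": 0.0,"gripper": 1.0},
    {"dx": 0.2,"dy": 0.0,"dz": 9.0,"ax": 0.2,"ay": 0.1,"az": 0.0,"gripper": 1.0},
    {"dx": 0.2,"dy": 0.0,"dz": 11.0,"ax": 0.2,"ay": 0.1,"az": 0.0,"gripper": 1.0},
    {"dx": 0.2,"dy": 0.0,"dz": 12.0,"ax": 0.2,"ay": 0.1,"az": 0.0,"gripper": 1.0},
  ],
)

```text
time_s: 3.1
tcp_pos: [0.579, -0.2891, 0.0505]
ee_rot: [[1.0, 0.004, 0.0], [0.004, -1.0, 0.007], [0.0, -0.007, -1.0]]
wrist_force: [-0.7, 1.0, -0.7]
finger_gap: 0.0877
```

>>> jog_arm(
  motion=[
    {"dx": 0.0,"dy": 0.0,"dz": 1.5,"ax": -0.4,"ay": 0.0,"az": 0.0,"gripper": 1.0},
    {"dx": 0.0,"dy": 0.0,"dz": 2.9,"ax": -0.4,"ay": 0.0,"az": 0.0,"gripper": 1.0},
    {"dx": 0.0,"dy": 0.0,"dz": 2.9,"ax": -0.4,"ay": 0.0,"az": 0.0,"gripper": 1.0},
    {"dx": 0.0,"dy": 0.0,"dz": 2.9,"ax": -0.4,"ay": 0.0,"az": 0.0,"gripper": 1.0},
  ],
)

```text
time_s: 3.43
tcp_pos: [0.5792, -0.2891, 0.0218]
ee_rot: [[1.0, 0.004, 0.0], [0.004, -1.0, 0.0], [0.0, -0.0, -1.0]]
wrist_force: [0.6, 0.4, 0.3]
finger_gap: 0.0879
```

>>> jog_arm(
  motion=[
    {"dx": 0.0,"dy": 0.0,"dz": 0.0,"ax": 0.0,"ay": 0.0,"az": 0.0,"gripper": 0.6},
    {"dx": 0.0,"dy": 0.0,"dz": 0.0,"ax": 0.0,"ay": 0.0,"az": 0.0,"gripper": 0.5},
    {"dx": 0.0,"dy": 0.0,"dz": 0.0,"ax": 0.0,"ay": 0.0,"az": 0.0,"gripper": 0.4},
    {"dx": 0.0,"dy": 0.0,"dz": 0.0,"ax": 0.0,"ay": 0.0,"az": 0.0,"gripper": 0.4},
    {"dx": 0.0,"dy": 0.0,"dz": 0.0,"ax": 0.0,"ay": 0.0,"az": 0.0,"gripper": 0.4},
  ],
  force=25,
)

```text
time_s: 3.85
tcp_pos: [0.5796, -0.2896, 0.0226]
ee_rot: [[1.0, 0.004, 0.001], [0.004, -1.0, -0.0], [0.001, 0.0, -1.0]]
wrist_force: [-1.0, 0.8, 3.5]
finger_gap: 0.0604
```

```bash
python3 w.py 2 wrist
```

```text
[ 0.5795945  -0.28960123  0.02261421] [[1.0, 0.0041, 0.0013], [0.0041, -1.0, -0.0004], [0.0013, 0.0004, -1.0]] [-1.    0.82  3.47] 0.06044687103693209 3.85
wrist [ 0.64369088 -0.28879614  0.18403689]
```

View pics/wrist2.png

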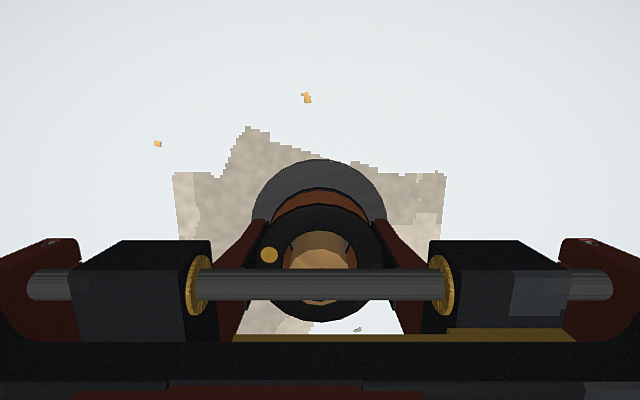

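Gripped, with a 60.4 mm gap on the winding. Now a straight lift.

>>> jog_arm(
  motion=[
    {"dx": 0.0,"dy": 0.0,"dz": -0.5,"ax": 0.0,"ay": 0.0,"az": 0.0,"gripper": 0.4},
    {"dx": 0.0,"dy": 0.0,"dz": -1.2,"ax": 0.0,"ay": 0.0,"az": 0.0,"gripper": 0.4},
    {"dx": 0.0,"dy": 0.0,"dz": -2.0,"ax": 0.0,"ay": 0.0,"az": 0.0,"gripper": 0.4},
    {"dx": 0.0,"dy": 0.0,"dz": -3.0,"ax": 0.0,"ay": 0.0,"az": 0.0,"gripper": 0.4},
    {"dx": 0.0,"dy": 0.0,"dz": -4.0,"ax": 0.0,"ay": 0.0,"az": 0.0,"gripper": 0.4},
  ],
)

```text
time_s: 4.32
tcp_pos: [0.5795, -0.2895, 0.0637]
ee_rot: [[1.0, 0.004, 0.001], [0.004, -1.0, -0.0], [0.001, 0.0, -1.0]]
wrist_force: [-0.1, -0.1, -2.0]
finger_gap: 0.0602
```

>>> jog_arm(
  motion=[
    {"dx": 0.0,"dy": 0.0,"dz": -1.5,"ax": 0.0,"ay": 0.0,"az": 0.0,"gripper": 0.4},
    {"dx": 0.0,"dy": 0.0,"dz": -3.5,"ax": 0.0,"ay": 0.0,"az": 0.0,"gripper": 0.4},
    {"dx": 0.0,"dy": 0.0,"dz": -6.0,"ax": 0.0,"ay": 0.0,"az": 0.0,"gripper": 0.4},
    {"dx": 0.0,"dy": 0.0,"dz": -8.5,"ax": 0.0,"ay": 0.0,"az": 0.0,"gripper": 0.4},
    {"dx": 0.0,"dy": 0.0,"dz": -11.0,"ax": 0.0,"ay": 0.0,"az": 0.0,"gripper": 0.4},
  ],
)

```text
time_s: 4.73
tcp_pos: [0.5792, -0.2894, 0.1758]
ee_rot: [[1.0, 0.004, 0.002], [0.004, -1.0, -0.001], [0.002, 0.001, -1.0]]
wrist_force: [-0.5, -0.3, -2.1]
finger_gap: 0.0603
```

>>> jog_arm(
  motion=[
    {"dx": 0.0,"dy": 0.0,"dz": -2.5,"ax": 0.0,"ay": 0.0,"az": 0.0,"gripper": 0.4},
    {"dx": 0.0,"dy": 0.0,"dz": -5.0,"ax": 0.0,"ay": 0.0,"az": 0.0,"gripper": 0.4},
    {"dx": 0.0,"dy": 0.0,"dz": -7.0,"ax": 0.0,"ay": 0.0,"az": 0.0,"gripper": 0.4},
    {"dx": 0.0,"dy": 0.0,"dz": -8.0,"ax": 0.0,"ay": 0.0,"az": 0.0,"gripper": 0.4},
    {"dx": 0.0,"dy": 0.0,"dz": -8.0,"ax": 0.0,"ay": 0.0,"az": 0.0,"gripper": 0.4},
  ],
)

```text
time_s: 5.15
tcp_pos: [0.5803, -0.2898, 0.2592]
ee_rot: [[1.0, 0.004, 0.007], [0.004, -1.0, -0.002], [0.007, 0.002, -1.0]]
wrist_force: [-0.1, -0.6, -2.2]
finger_gap: 0.0602
```

>>> jog_arm(
  motion=[
    {"dx": 0.0,"dy": -1.5,"dz": 0.0,"ax": 0.0,"ay": 0.0,"az": 0.0,"gripper": 0.4},
    {"dx": 0.0,"dy": -4.0,"dz": 0.0,"ax": 0.0,"ay": 0.0,"az": 0.0,"gripper": 0.4},
    {"dx": 0.0,"dy": -7.0,"dz": 0.0,"ax": 0.0,"ay": 0.0,"az": 0.0,"gripper": 0.4},
    {"dx": 0.0,"dy": -10.0,"dz": 0.0,"ax": 0.0,"ay": 0.0,"az": 0.0,"gripper": 0.4},
    {"dx": 0.0,"dy": -13.0,"dz": 0.0,"ax": 0.0,"ay": 0.0,"az": 0.0,"gripper": 0.4},
  ],
)

```text
time_s: 5.57
tcp_pos: [0.5784, -0.157, 0.2569]
ee_rot: [[1.0, 0.005, 0.003], [0.005, -1.0, -0.001], [0.003, 0.001, -1.0]]
wrist_force: [0.5, 0.2, -2.3]
finger_gap: 0.0604
```

>>> jog_arm(
  motion=[
    {"dx": 0.0,"dy": -3.0,"dz": 0.0,"ax": 0.0,"ay": 0.0,"az": 0.0,"gripper": 0.4},
    {"dx": 0.0,"dy": -6.0,"dz": 0.0,"ax": 0.0,"ay": 0.0,"az": 0.0,"gripper": 0.4},
    {"dx": 0.0,"dy": -9.0,"dz": 0.0,"ax": 0.0,"ay": 0.0,"az": 0.0,"gripper": 0.4},
    {"dx": 0.0,"dy": -12.0,"dz": 0.0,"ax": 0.0,"ay": 0.0,"az": 0.0,"gripper": 0.4},
    {"dx": 0.0,"dy": -15.0,"dz": 0.0,"ax": 0.0,"ay": 0.0,"az": 0.0,"gripper": 0.4},
  ],
)

```text
time_s: 5.98
tcp_pos: [0.5759, -0.0042, 0.2549]
ee_rot: [[1.0, 0.006, 0.0], [0.006, -1.0, -0.001], [0.0, 0.001, -1.0]]
wrist_force: [-0.1, 0.1, -3.4]
finger_gap: 0.0601
```

>>> jog_arm(
  motion=[
    {"dx": 0.0,"dy": -3.0,"dz": 0.0,"ax": 0.0,"ay": 0.0,"az": 0.0,"gripper": 0.4},
    {"dx": 0.0,"dy": -6.0,"dz": 0.0,"ax": 0.0,"ay": 0.0,"az": 0.0,"gripper": 0.4},
    {"dx": 0.0,"dy": -9.0,"dz": 0.0,"ax": 0.0,"ay": 0.0,"az": 0.0,"gripper": 0.4},
    {"dx": 0.0,"dy": -12.0,"dz": 0.0,"ax": 0.0,"ay": 0.0,"az": 0.0,"gripper": 0.4},
    {"dx": 0.0,"dy": -15.0,"dz": 0.0,"ax": 0.0,"ay": 0.0,"az": 0.0,"gripper": 0.4},
  ],
)

```text
time_s: 6.4
tcp_pos: [0.573, 0.148, 0.253]
ee_rot: [[1.0, 0.007, -0.003], [0.007, -1.0, -0.002], [-0.003, 0.002, -1.0]]
wrist_force: [0.8, -0.7, -2.3]
finger_gap: 0.0602
```

>>> jog_arm(
  motion=[
    {"dx": 0.4,"dy": -3.0,"dz": 0.0,"ax": 0.1,"ay": 0.2,"az": 0.4,"gripper": 0.4},
    {"dx": 0.8,"dy": -6.0,"dz": 0.0,"ax": 0.1,"ay": 0.2,"az": 0.4,"gripper": 0.4},
    {"dx": 1.2,"dy": -9.0,"dz": 0.0,"ax": 0.1,"ay": 0.2,"az": 0.4,"gripper": 0.4},
    {"dx": 1.3,"dy": -12.0,"dz": 0.0,"ax": 0.1,"ay": 0.2,"az": 0.4,"gripper": 0.4},
    {"dx": 1.3,"dy": -13.7,"dz": 0.0,"ax": 0.1,"ay": 0.2,"az": 0.4,"gripper": 0.4},
  ],
)

```text
time_s: 6.82
tcp_pos: [0.5822, 0.2901, 0.2506]
ee_rot: [[1.0, 0.005, -0.003], [0.005, -1.0, 0.001], [-0.003, -0.001, -1.0]]
wrist_force: [-0.5, -0.6, -2.5]
finger_gap: 0.0604
```

>>> jog_arm(
  motion=[
    {"dx": 0.0,"dy": 0.0,"dz": 1.5,"ax": 0.0,"ay": 0.0,"az": 0.0,"gripper": 0.4},
    {"dx": 0.0,"dy": 0.0,"dz": 3.0,"ax": 0.0,"ay": 0.0,"az": 0.0,"gripper": 0.4},
    {"dx": 0.0,"dy": 0.0,"dz": 4.5,"ax": 0.0,"ay": 0.0,"az": 0.0,"gripper": 0.4},
    {"dx": 0.0,"dy": 0.0,"dz": 5.5,"ax": 0.0,"ay": 0.0,"az": 0.0,"gripper": 0.4},
    {"dx": 0.0,"dy": 0.0,"dz": 5.5,"ax": 0.0,"ay": 0.0,"az": 0.0,"gripper": 0.4},
  ],
)

```text
time_s: 7.23
tcp_pos: [0.5792, 0.2896, 0.1917]
ee_rot: [[1.0, 0.006, -0.009], [0.006, -1.0, -0.002], [-0.009, 0.002, -1.0]]
wrist_force: [-0.3, -0.4, -2.1]
finger_gap: 0.0604
```

```bash
python3 w.py 3 wrist side top
python3 - <<'E'
import cv2,numpy as np
f=lambda n,y,x:cv2.resize(cv2.convertScaleAbs(cv2.imread(n)[y:y+100,x:x+100],alpha=1.7,beta=10),(390,390),interpolation=cv2.INTER_NEAREST)
cv2.imwrite("pics/z3.png",np.hstack([f("pics/side3.png",70,220),f("pics/top3.png",150,170)]))
E
```

```text
[0.57922313 0.28961119 0.19165086] [[0.9999, 0.0057, -0.0091], [0.0057, -1.0, -0.002], [-0.0091, 0.002, -1.0]] [-0.27 -0.37 -2.12] 0.0603634353695786 7.2333
wrist [0.6449836  0.29076192 0.35236269]
side [ 0.20045701 -0.49860386  0.81211884]
top [0.36545525 0.04174208 1.06351633]
```

View pics/z3.png

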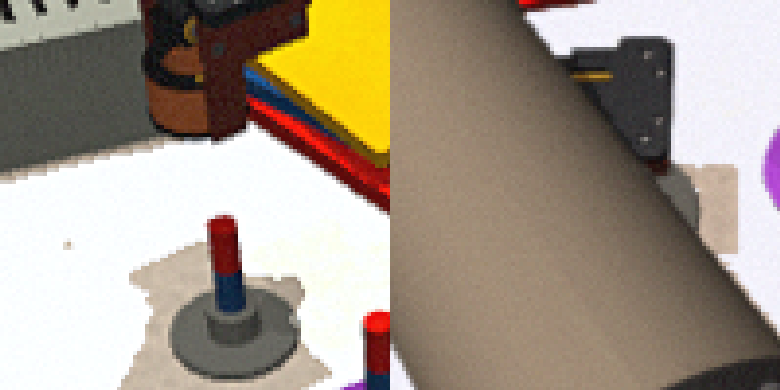

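View pics/wrist3.png

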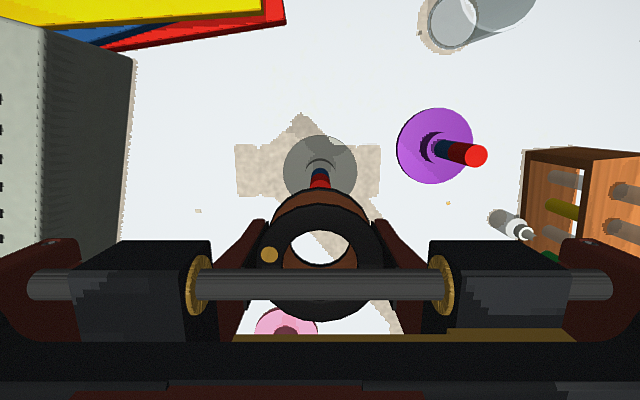

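View pics/side3.png

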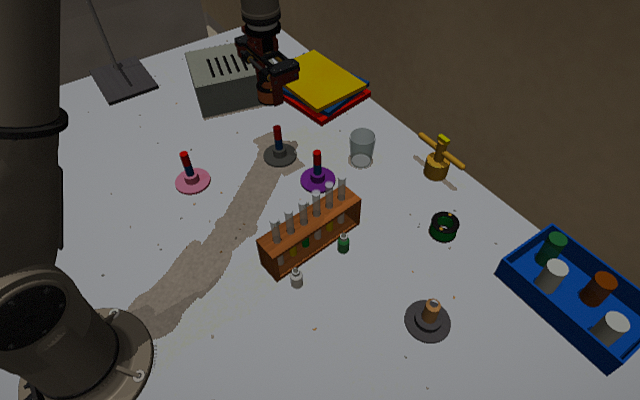

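Seen from the wrist, the coil is held the same way as at the grasp. The magnet foot is at (320,165), and the tubes, beaker and droppers are undisturbed. I'll overlay the models on this wrist picture.

```bash
cat > ov.py <<'E'
from h import *; import h,sys,cv2
n=sys.argv[1]; tcp=np.array(eval(sys.argv[2])); R=np.array(eval(sys.argv[3])); off=eval(sys.argv[4]); mg=eval(sys.argv[5])
d=np.load(f"pics/wrist{n}.npz"); h.C["wrist"]=(d["K"],d["e"],d["R"])
im=cv2.imread(f"pics/wrist{n}.png"); x0,y0,k=235,125,4
z=cv2.resize(cv2.convertScaleAbs(im[y0:y0+140+65,x0:x0+170],alpha=1.5,beta=15),None,fx=4,fy=4,interpolation=cv2.INTER_NEAREST)[:600*2]
z=z[:,:]
a=np.linspace(0,6.283,90)
def dr(P,col):
    q=np.array([proj("wrist",p) for p in P]); cv2.polylines(z,[((q-[x0,y0]+.5)*k).round().astype(np.int32)],True,col,1)
ctr=tcp+R@np.array(off)
for dz,r,col in ((-.02,.031,(255,255,0)),(.02,.031,(255,0,255)),(-.02,.018,(0,255,0)),(.02,.018,(0,255,0))):
    dr([ctr+R@np.array([r*np.cos(t),r*np.sin(t),dz]) for t in a],col)
for zz,r,col in ((.1,.01,(0,255,0)),(.03,.018,(255,128,0)),(.008,.045,(0,0,255)),(.03,.01,(255,0,0))):
    dr([(mg[0]+r*np.cos(t),mg[1]+r*np.sin(t),zz) for t in a],col)
cv2.imwrite(f"pics/ov{n}.png",cv2.resize(z,None,fx=.73,fy=.73) if z.shape[0]>600 else z)
E
python3 ov.py 3 "[0.57922313,0.28961119,0.19165086]" "[[0.9999,0.0057,-0.0091],[0.0057,-1.0,-0.002],[-0.0091,0.002,-1.0]]" "[0,0,-.0174]" "(.585,.289)"
```

```text
(no output)
```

View pics/ov3.png

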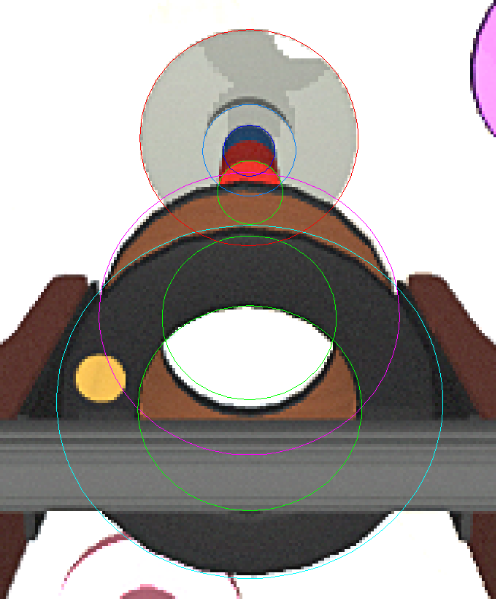

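>>> jog_arm(
  motion=[
    {"dx": 0.3,"dy": 0.0,"dz": 0.5,"ax": 0.1,"ay": 0.5,"az": 0.3,"gripper": 0.4},
    {"dx": 0.6,"dy": 0.1,"dz": 1.5,"ax": 0.1,"ay": 0.5,"az": 0.3,"gripper": 0.4},
    {"dx": 0.6,"dy": 0.1,"dz": 2.5,"ax": 0.1,"ay": 0.5,"az": 0.3,"gripper": 0.4},
    {"dx": 0.6,"dy": 0.1,"dz": 3.5,"ax": 0.1,"ay": 0.5,"az": 0.3,"gripper": 0.4},
    {"dx": 0.6,"dy": 0.1,"dz": 4.0,"ax": 0.1,"ay": 0.5,"az": 0.3,"gripper": 0.4},
  ],
)

```text
time_s: 7.8
tcp_pos: [0.5869, 0.2888, 0.1535]
ee_rot: [[1.0, -0.001, 0.003], [-0.001, -1.0, 0.002], [0.003, -0.002, -1.0]]
wrist_force: [-1.1, -0.3, -2.1]
finger_gap: 0.0605
```

>>> jog_arm(
  motion=[
    {"dx": 0.0,"dy": 0.0,"dz": 0.0,"ax": 0.0,"ay": 0.0,"az": 0.0,"gripper": 0.4},
    {"dx": 0.0,"dy": 0.0,"dz": 0.0,"ax": 0.0,"ay": 0.0,"az": 0.0,"gripper": 0.4},
  ],
)

```text
time_s: 7.97
tcp_pos: [0.5863, 0.2884, 0.1524]
ee_rot: [[1.0, -0.001, 0.001], [-0.001, -1.0, 0.001], [0.001, -0.001, -1.0]]
wrist_force: [0.5, -1.1, -2.4]
finger_gap: 0.0604
```

>>> jog_arm(
  motion=[
    {"dx": -0.1,"dy": -0.1,"dz": 0.7,"ax": 0.0,"ay": 0.0,"az": 0.0,"gripper": 0.4},
    {"dx": -0.1,"dy": -0.1,"dz": 1.5,"ax": 0.0,"ay": 0.0,"az": 0.0,"gripper": 0.4},
    {"dx": -0.1,"dy": -0.1,"dz": 2.3,"ax": 0.0,"ay": 0.0,"az": 0.0,"gripper": 0.4},
    {"dx": -0.1,"dy": -0.1,"dz": 3.0,"ax": 0.0,"ay": 0.0,"az": 0.0,"gripper": 0.4},
    {"dx": -0.1,"dy": -0.1,"dz": 3.0,"ax": 0.0,"ay": 0.0,"az": 0.0,"gripper": 0.4},
  ],
)

```text
time_s: 8.38
tcp_pos: [0.5843, 0.2888, 0.1203]
ee_rot: [[1.0, -0.001, -0.001], [-0.001, -1.0, -0.001], [-0.001, 0.001, -1.0]]
wrist_force: [-0.3, -0.4, -2.4]
finger_gap: 0.0604
```

```bash
python3 w.py 4 wrist side
```

```text
[0.58425795 0.28879346 0.12025687] [[1.0, -0.0005, -0.0013], [-0.0005, -1.0, -0.0009], [-0.0013, 0.0009, -1.0]] [-0.27 -0.39 -2.43] 0.06044686720950024 8.3833
wrist [0.64875626 0.28936636 0.28149025]
side [ 0.20045701 -0.49860386  0.81211884]
```

Now the last 8 mm, with a check of the wrist view through the bore.

>>> jog_arm(
  motion=[
    {"dx": 0.05,"dy": 0.0,"dz": 0.4,"ax": 0.0,"ay": 0.1,"az": 0.0,"gripper": 0.4},
    {"dx": 0.05,"dy": 0.0,"dz": 0.75,"ax": 0.0,"ay": 0.1,"az": 0.0,"gripper": 0.4},
    {"dx": 0.05,"dy": 0.0,"dz": 0.75,"ax": 0.0,"ay": 0.1,"az": 0.0,"gripper": 0.4},
    {"dx": 0.05,"dy": 0.0,"dz": 0.75,"ax": 0.0,"ay": 0.1,"az": 0.0,"gripper": 0.4},
  ],
)

```text
time_s: 8.82
tcp_pos: [0.5855, 0.2893, 0.1142]
ee_rot: [[1.0, -0.001, 0.002], [-0.001, -1.0, 0.0], [0.002, -0.0, -1.0]]
wrist_force: [-0.0, 0.5, -3.0]
finger_gap: 0.0601
```

```bash
python3 w.py 5 wrist side top; python3 ov.py 5 "[.585,.289,.1125]" "[[1,0,0],[0,-1,0],[0,0,-1]]" "[0,0,-.0174]" "(.585,.289)"
python3 - <<'E'
import cv2
from h import *
z=cv2.resize(cv2.convertScaleAbs(cv2.imread("pics/side5.png")[90:180,230:330],alpha=1.7,beta=10),None,fx=6,fy=6,interpolation=cv2.INTER_NEAREST)
a=np.linspace(0,6.283,90)
for zz,r,col in ((.11,.031,(255,0,255)),(.15,.031,(255,255,0)),(.1,.01,(0,255,0)),(.008,.045,(0,0,255))):
    q=np.array([proj("side",(.585+r*np.cos(t),.289+r*np.sin(t),zz)) for t in a]); cv2.polylines(z,[((q-[230,90]+.5)*6).round().astype(np.int32)],True,col,1)
cv2.imwrite("pics/s5z.png",z)
E
```

```text
[0.5855065  0.28926977 0.11423998] [[1.0, -0.0006, 0.0021], [-0.0006, -1.0, 0.0001], [0.0021, -0.0001, -1.0]] [-0.01  0.51 -3.05] 0.06010476112754899 8.8167
wrist [0.64946467 0.28966526 0.27568666]
side [ 0.20045701 -0.49860386  0.81211884]
top [0.36545525 0.04174208 1.06351633]
```

View pics/ov5.png

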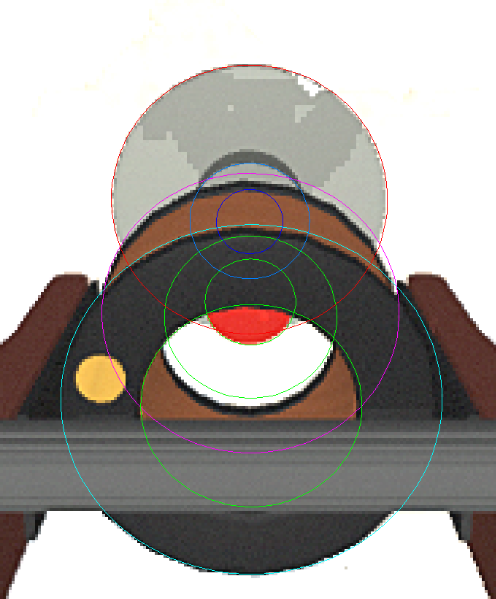

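View pics/s5z.png

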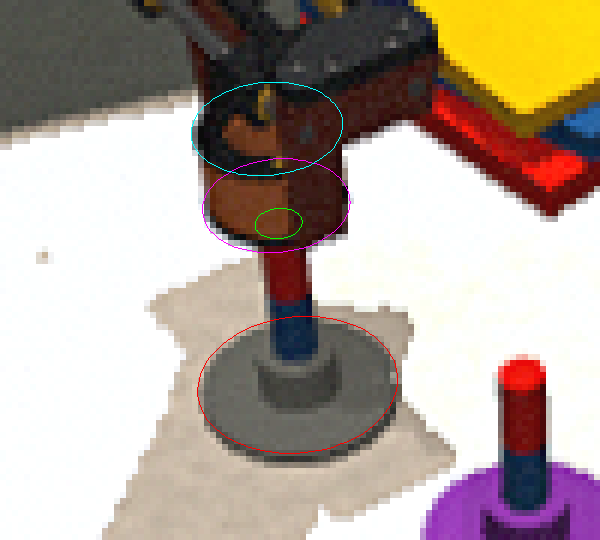

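View pics/top5.png

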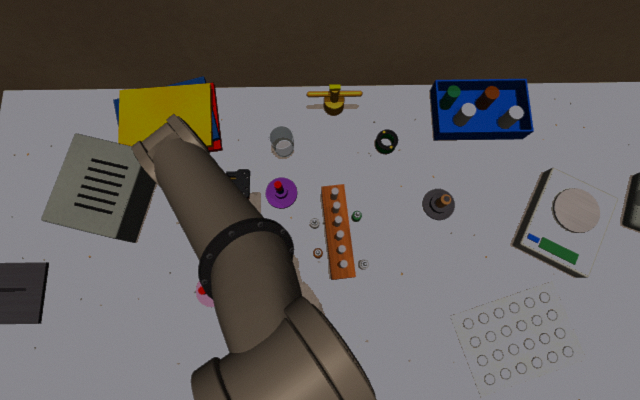

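>>> jog_arm(
  motion=[
    {"dx": -0.05,"dy": 0.0,"dz": 0.15,"ax": 0.0,"ay": -0.1,"az": 0.0,"gripper": 0.4},
    {"dx": -0.05,"dy": 0.0,"dz": 0.15,"ax": 0.0,"ay": -0.1,"az": 0.0,"gripper": 0.4},
    {"dx": -0.05,"dy": 0.0,"dz": 0.15,"ax": 0.0,"ay": -0.1,"az": 0.0,"gripper": 0.4},
    {"dx": -0.05,"dy": 0.0,"dz": 0.15,"ax": 0.0,"ay": -0.1,"az": 0.0,"gripper": 0.4},
    {"dx": -0.05,"dy": 0.0,"dz": 0.15,"ax": 0.0,"ay": -0.1,"az": 0.0,"gripper": 0.4},
  ],
)

```text
time_s: 9.38
tcp_pos: [0.5853, 0.2895, 0.1132]
ee_rot: [[1.0, -0.001, 0.001], [-0.001, -1.0, 0.001], [0.001, -0.001, -1.0]]
wrist_force: [-1.1, -0.1, -3.1]
finger_gap: 0.0601
```

```bash
python3 w.py 6 wrist; python3 w.py 7 wrist;python3 w.py 8 wrist
```

```text
[0.58527009 0.2894568  0.11315952] [[1.0, -0.0006, 0.0011], [-0.0006, -1.0, 0.0005], [0.0011, -0.0005, -1.0]] [-1.1  -0.13 -3.09] 0.06005284963977445 9.3833
wrist [0.64940737 0.28978414 0.27455543]
[0.58528875 0.28945463 0.11317797] [[1.0, -0.0006, 0.0011], [-0.0006, -1.0, 0.0005], [0.0011, -0.0005, -1.0]] [ 0.   0.9 -2. ] 0.06050327820825044 9.4333
wrist [0.64940675 0.28978534 0.27455523]
[0.58529857 0.28942192 0.11316767] [[1.0, -0.0007, 0.0011], [-0.0007, -1.0, 0.0005], [0.0011, -0.0005, -1.0]] [-0.35  0.39 -1.06] 0.06033790453809666 9.4833
wrist [0.64940475 0.2897854  0.27455151]
```

```bash
python3 -c "
from station import ticket; print(ticket.finish_job())"
```

```text
the job is handed in; nothing more can be done
None
```

I lifted the copper coil off its post, carried it over the rack with its underside at about 0.25 m, and handed the job in at 9.5 s. The gripper is still holding the coil above the grey-footed red-and-blue magnet.

**Last readings:**
- **Position:** TCP at (0.5853, 0.2894, 0.1132), against a magnet axis measured at about (0.585, 0.289). That puts the coil within about 1 mm of centre, though the camera calibration is only good to about 2 mm.
- **Gap:** the coil's underside is at about 0.1105 m, so roughly 10.5 mm above the magnet's top. This rests on the coil height recorded when I gripped it.
- **Level and grip:** the tilt is under 0.1°. The fingers hold steady at 60 mm with 25 N, and the wrist force is about 1–3 N, with no sign of contact.

**Checks:** in the last pictures, models of the coil and magnet drawn over the side and wrist views lined up with both. In the final top view the rack, beaker, dropper bottles and green spare coil were where they started.

**Disagreements:** the networks also reported the pink and purple look-alikes as the magnet, so I told them apart by the colour of the foot. The side and top cameras differed by about 3 mm on the coil and magnet positions, and the wrist view supported the values I used. My first move call was refused for its format, and nothing moved.

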